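# Cotter an arbor into a polishing spindle

### The arm

A 6-joint arm with a two-finger parallel gripper is mounted at the origin on the work surface. World frame = base frame: x ahead of the robot, y to its left, z up, the work surface at z = 0. Lengths are in m, angles in rad, forces in N, time in s.
With the tool pointing down it reaches from about 0.275 to 0.75 m from the base axis. Payload 10.2 kg.
Tool frame: the origin (TCP) lies midway between the tips of the shut fingers; the grasp point (between the pads) lies 19 mm behind it; y points along the fingers, x is the direction in which the jaws open and shut, and the axes are right-handed (so a half turn about y gives the same grasp; the last joint's range is limited). The gripper opens to 88 mm and grips with 3 to 60 N. Pads are 18 mm wide; open, the fingers measure 123 mm over their backs; the gripper's body (75 mm by 187 mm) begins 45 mm behind the grasp point.
Start: joints at [-1.572, 0.313, 1.498, -0, 1.331, -0.223], TCP at [0.115, -0.512, 0.239] pointing down, gripper open.
Joint ranges: [-2.94, 2.94], [-0.97, 2.17], [0.19, 2.56], [-1.23, 4.37], [0.02, 3.11], [-2.88, 2.88]. Speed limits (rad/s): [2.39, 2.39, 3.01, 3.14, 3.14, 3.14].

### API

Orientations are given as a rotation vector (axis times angle).
In Python, from cell import r, eyes gives the robot as it stands.
- The arm moves only by the shell command python3 -m crank 'ROWS' [FORCE]. ROWS is JSON, one flat list of numbers, 7 for each row, row after row: the turn, a rotation vector about the tool's x, y, z in rad, then the shift along the tool's x, y, z in cm, then the opening, from 0 (shut) to 1 (fully open). In form: [wx, wy, wz, dx, dy, dz, hand, wx, wy, wz, dx, dy, dz, hand, ...]. A call has exactly 8 rows; each row shifts and turns the commanded pose from where the row before left it, along the tool's axes as they then stand; what a row does not reach is not made up. A row lasts 1/8 s, in which the tool goes at most 62.5 mm and 10.7 degrees, less where a joint would pass 70% of its speed; a pose out of reach is approached as far as the arm can. A call with a gripper value outside its range is refused whole. The fingers move at their own pace and stop on an object; FORCE is the grip in N (left out, the last holds). Time passes only in rows, so rows that do not move let the fingers close, or fill a call up. It gives the time, the measured TCP pose, the force and the opening at its end, in the units of the state.
- r.read_state(): the state, without advancing time (a new reading comes with each control period).
- eyes.get_image(name): name is "side" or "top" or "wrist"; returns a dict with "frame" (400x640x3 uint8, red, green, blue), "K" (3x3 intrinsics, pixels), "R" (3x3) and "t" (3): a world point X has camera coordinates R X + t. Camera axes: x right, y down, z forward; pixel columns grow to the right and rows downward; lengths in m; the calibration is good to about 2 mm. A picture is of the moment at which its call begins. There is no depth.
- r.sign_off(): hands the job in, once; it reports no verdict.
The state is a dict: "clock": time; "q": joint angles; "dq": joint speeds; "tau": joint torques, N m; "ee_pos": TCP position; "ee_rot": TCP orientation; "wrist_force": force on the tool from outside, world axes, zero at the start; "torque": the same for the moment, N m; "gripper_width": finger opening in m.
Only numpy, scipy, OpenCV 4.12 (cv2) and the standard library are available. Lean on these libraries where they do the work, as an engineer would, in place of code of your own. Each camera call takes 0.05 s, during which the arm holds its last target. There are 200 camera calls.

### The job

Fasten the brass arbor into the spindle nose: take the steel cotter from the wooden block and stand it, small end down with its straight edge towards the arbor, in the slot in the nose. Then tap it down on its end with the mallet, lifting the mallet between taps, until the arbor's collar is drawn right up against the nose and one more firm tap no longer moves the cotter; no heavy blows, and keep the mallet off the nose and the arbor. Finish by standing the mallet gently back on its rubber pad, and leave the other things on the bench alone.

Things in the scene. Friction and masses are not known exactly. Their poses are not given: they have to be found in the camera images.
- head: Spindle head, bolted down: white housing 150 x 150 mm, 160 high, grey motor behind. A bare steel nose, 64 mm in diameter, sticks out level, axis 100 mm above the bench. Origin on the bench straight below the middle of the nose's slot. y along the spindle axis: housing and bearing cap from y = +48 mm, the nose's end face at y = -45 mm with the brass arbor beyond it; x across; z up.
- slot_mouth (a point): Centre of the slot's mouth on top of the nose, 132 mm above the bench, axes as the head's. The slot goes upright right through the nose and is open below (68 mm to the bench): 13 mm wide along x, from y = -13 (worn, +-1.5) to +24 mm. The cotter enters upright, its x and y axes along these and its middle line (x = y = 0) at x = 0, about y = +3 mm.
- arbor (a joint): Gap in m between the brass arbor's 58 mm collar and the nose's end face: 0 = hard against it; starts at 2.2 to 3.2 mm. The arbor only slides along the spindle axis, a stiff fit (about 14 N). The cotter bears with its straight edge on the -y end of the slot and with its tapered edge on the arbor's shank inside the nose: 8 mm down draws the arbor 1 mm in.
- arbor_collar (a point): Centre of the face of the brass collar that meets the nose, on the spindle axis, 100 mm above the bench; axes as the head's. The arbor runs on from here 150 mm towards -y.
- cotter_mid (a point): Cotter: flat tapered steel bar, blue band at the thick end, 125 mm long, 0.2 kg, standing small end down in the wooden block, upper 65 mm free. Point half-way up. z to the thick end; x through the 10 mm thickness (grip the flat faces, near the top); y across: straight edge at y = -13 mm, tapered edge from +5 mm at the small end to +20 mm at the thick end. Small end chamfered.
- cotter_tip (a point): Small end of the cotter, 62.5 mm below cotter_mid; same axes. Let down in the slot the cotter stands by itself once both edges touch, this end 42 to 74 mm above the bench. It is home when the collar meets the nose, this end then 24 to 48 mm above the bench; the slot is worn, so the depth differs each time and cannot be foretold. Friction holds it.
- cotter_top (a point): Thick end of the cotter, where the mallet taps, 62.5 mm above cotter_mid; same axes. End face 10 x 32 mm, its middle at y = +3 mm. It takes some 5 to 9 N to drive the cotter on in the slot; home it stops dead. A firm tap is over 15 N, say 20 N; a heavy one, over 40 N at any instant, bruises it; meeting it at 30 mm/s is gentle enough.
- rack: Wooden tool block, fixed, 85 mm (x) by 150 mm (y), 70 mm high; origin in the middle of its underside. The cotter stands in a 60 mm deep slot, its middle line at y = -39.5 mm, its axes along the block's. The two dark steel punches at y = +30 and +58 mm stay there (tops 130 mm above the bench).
- mallet_mid (a point): Soft-faced mallet, 0.5 kg, standing on its face: cylindrical head 44 mm in diameter, 90 mm long, axis upright, red face below, aluminium waist, yellow face above; a 21 mm thick, 200 mm long wooden handle sticks out level from the waist along -x. Point at the centre of the head, 45 mm above the lower face; z up. The head can be gripped from above, fingers closing along y.
- mallet_face (a point): Centre of the mallet's lower (red) face, with which to tap, 45 mm below mallet_mid; same axes. The face is springy plastic and gives about 1 mm at 14 N.
- pad_top (a point): Centre of the top of the black rubber pad on which the mallet stands, 130 x 130 mm, 5 mm high, fixed on the bench.
- punch_large: Dark steel punch, 13 mm thick, 120 mm long, standing in the wooden block; leave alone. Origin at its lower end.
- punch_small: Dark steel punch, 11 mm thick, 110 mm long, standing in the wooden block; leave alone. Origin at its lower end.
- spare_arbor: Spare brass arbor standing on its collar, 58 mm in diameter, 140 mm high; leave alone. Origin under it.
- compound_bar: Grey bar of polishing compound, 50 x 120 x 40 mm, near the robot; leave alone. Origin under it.
- felt_bob: Cream felt polishing cone, 64 mm in diameter, 70 mm high; leave alone. Origin under it.
- oiler: Amber oil bottle with red cap, 56 mm in diameter, 130 mm high; leave alone. Origin under it.
- wrench: Steel spanner lying flat, 180 mm; leave alone. Origin under its middle.
- tin: Green tin, 72 mm in diameter, 75 mm high; leave alone. Origin under it.

How it is judged:
On the way, in this order (a step that is already met when the one before it is completed fails the run):
1. the cotter stands by itself in the slot of the nose, small end down, let go, the arbor not yet drawn home (x of cotter_tip in the frame of head between -0.004 and 0.004 m and y of cotter_tip in the frame of head between -0.006 and 0.006 m and angle between cotter_tip's own z axis and vertical below 0.1 rad and height (world z) of cotter_tip below 0.085 m and contact force between the fingers and cotter below 0.1 N and value of joint arbor above 0.001 m), for 0.2 s.
2. the mallet taps the cotter (contact force between mallet and cotter above 4 N).
3. the mallet is lifted clear of the cotter again (contact force between mallet and cotter below 0.1 N and z of mallet_face in the frame of cotter_top above 0.003 m).
4. a firm tap (over 15 N) with the collar against the nose, so that the cotter no longer moves (value of joint arbor below 0.0008 m and contact force between mallet and cotter above 15 N).
At the end, for the whole second after the job is handed in: The arbor's collar is against the nose (gap under 0.8 mm), the cotter stands upright (within 0.1 rad) in the slot, at rest and let go, and the mallet stands upright and at rest on its pad, the middle of its face within 50 mm of the pad's middle (value of joint arbor below 0.0008 m and x of cotter_tip in the frame of head between -0.004 and 0.004 m and y of cotter_tip in the frame of head between -0.006 and 0.006 m and angle between each of cotter_tip, mallet_face's own z axis and vertical below 0.1 rad and height (world z) of cotter_tip below 0.055 m and linear speed of cotter below 0.01 m/s and horizontal distance between mallet_face and pad_top below 0.05 m and height (world z) of mallet_face below 0.01 m and linear speed of mallet below 0.02 m/s); the robot touches nothing.
It fails at once if a heavy blow: more than 40 N between mallet and cotter (contact force between mallet and cotter above 40 N).
It fails at once if the mallet strikes the spindle nose or the arbor (over 8 N) (contact force between mallet and head above 8 N or contact force between mallet and arbor above 8 N).
It fails at once if the cotter is pushed home with the gripper instead of the mallet (value of joint arbor below 0.0008 m and contact force between any of the fingers, the arm and cotter above 1 N).
It fails at once if the mallet is dropped (linear speed of mallet above 0.45 m/s and contact force between the fingers and mallet below 0.1 N).
It fails at once if another thing on the bench is knocked over or shifted by more than 30 mm (distance of any of punch_large, punch_small, spare_arbor, compound_bar, felt_bob, oiler, wrench, tin from where it was at the start of the episode above 0.03 m or angle between any of punch_large, punch_small, spare_arbor, compound_bar, felt_bob, oiler, wrench, tin's own z axis and vertical above 0.5 rad).
It also fails if it takes over 72 s, if anything falls off the work surface, if the arm or the gripper's body presses on something with over 40 N, if the wrist force passes 120 N, or if a joint passes its speed limit or range.

## Working session

There is one attempt and no reset: what is moved stays moved. The work goes in short steps, Python scripts to look and compute and a shell command to move; the robot and the scene stay as the last step left them, time stands still between calls to the robot, and variables do not carry over. Pictures are saved under pics/ and viewed, about 8 in all and at most 12, crops included, and the job is handed in when it is done.

```bash
ls; mkdir -p pics; cat > h.py <<'E'
import numpy as np, cv2
from scipy.spatial.transform import Rotation as Ro
from cell import r, eyes
def snap(n,f,crop=None,s=1):
    d=eyes.get_image(n); im=d['frame'][:,:,::-1]
    np.savez('pics/'+f+'.npz',**{k:np.array(v) for k,v in d.items()})
    if crop: a,b,c,e=crop; im=im[b:e,a:c]
    cv2.imwrite('pics/'+f+'.png',cv2.resize(im,None,fx=s,fy=s,interpolation=cv2.INTER_CUBIC)); return d
def ray(d,u,v,z):
    K,R,t=[np.array(d[k]) for k in('K','R','t')]
    c=-R.T@t; w=R.T@np.linalg.inv(K)@[u,v,1]; return c+w*(z-c[2])/w[2]
def proj(d,X):
    K,R,t=[np.array(d[k]) for k in('K','R','t')]
    p=K@(R@np.array(X)+t); return p[:2]/p[2]
def st():
    s=r.read_state(); M=Ro.from_rotvec(s['ee_rot']).as_matrix()
    print('t',s['clock'],'pos',np.round(s['ee_pos'],4),'F',np.round(s['wrist_force'],1),'w',s['gripper_width']); print(np.round(M,4)); return s,M
def go(X,yaw=None):
    """shift in tool cm to reach X; yaw = wanted world direction angle of tool x (mod pi)"""
    s,M=st(); print('shift cm',np.round(M.T@(np.array(X)-s['ee_pos'])*100,2))
    if yaw is not None:
        d=(yaw-np.arctan2(M[1,0],M[0,0])+np.pi/2)%np.pi-np.pi/2; print('turn wz',-d)
E
python3 - <<'E'
from h import *
st(); print(r.read_state()['q'])
snap('top','top0'); snap('side','side0')
E
```

```text
pics
t 0.0 pos [ 0.1155 -0.5119  0.2382] F [-0.6 -0.4 -0.4] w 0.08796539848183275
[[ 2.200e-01 -0.000e+00  9.755e-01]
 [-9.755e-01  1.200e-03  2.200e-01]
 [-1.200e-03 -1.000e+00  2.000e-04]]
[-1.57242224e+00  3.13439538e-01  1.49842699e+00 -3.03904301e-05
  1.33096912e+00 -2.23409913e-01]
```

View pics/top0.png

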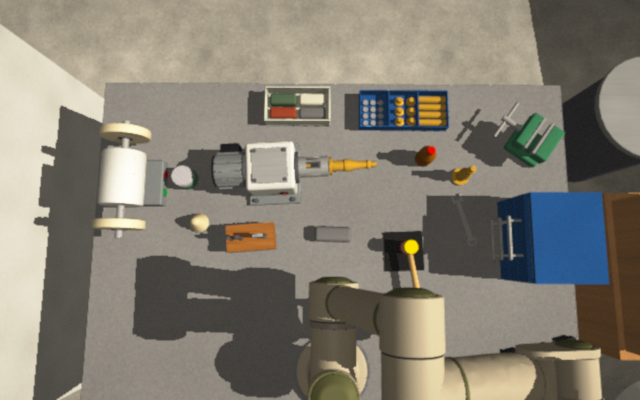

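View pics/side0.png

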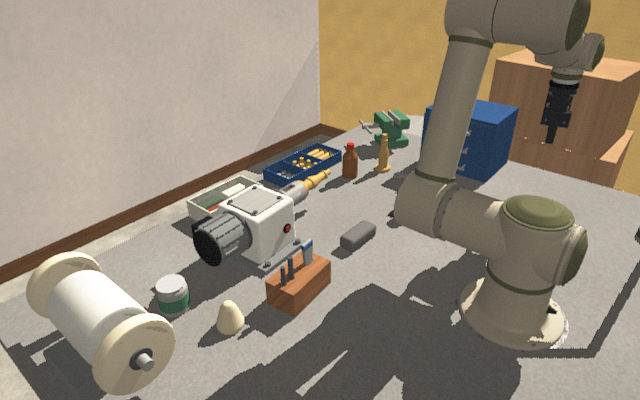

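```bash
python3 - <<'E'
from h import *
d=np.load('pics/top0.npz'); im=d['frame'][:,:,::-1]
c=lambda a,b,e,f,s:cv2.resize(im[b:f,a:e],None,fx=s,fy=s,interpolation=cv2.INTER_CUBIC)
A=c(215,135,345,195,6); B=c(215,215,285,260,6); C=c(375,225,434,270,6)
B2=np.hstack([B,C])[:, :780]
B2=np.pad(B2,((0,0),(0,780-B2.shape[1]),(0,0)))
out=np.vstack([A[:325],B2]);print(A.shape,B.shape,C.shape,out.shape);cv2.imwrite('pics/c1.png',out)
for p in [(335,370,0),(314,167,.132),(403,250,.005),(250,237,.07),(411,246,.095)]: print(p,ray(d,*p))
print(-d['R'].T@d['t'])
E
```

```text
(360, 780, 3) (270, 420, 3) (270, 354, 3) (595, 780, 3)
(335, 370, 0) [-8.60659833e-05 -9.89908840e-03  0.00000000e+00]
(314, 167, 0.132) [0.6353053  0.06078603 0.132     ]
(403, 250, 0.005) [ 0.38335952 -0.23416732  0.005     ]
(250, 237, 0.07) [0.42004098 0.2635532  0.07      ]
(411, 246, 0.095) [ 0.39434825 -0.24279825  0.095     ]
[0.35854706 0.03109175 1.4510401 ]
```

View pics/c1.png

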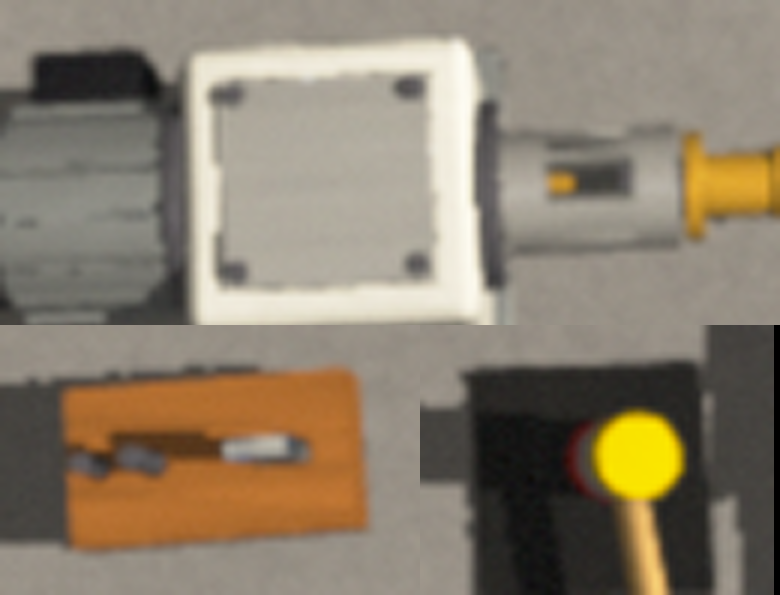

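Top view: slot centre at about (313.3,165) px, cotter top at (259,235.7), mallet's yellow face at (411.5,246.8). The rack is yawed about +0.06, the head about +0.045 and the mallet about +0.19 rad. I'm moving towards the rack now.

```bash
python3 -m crank '[0,0,0,-4.2,0,4.5,1, 0,0,0,-4.2,0,4.5,1, 0,0,0,-4.2,0,4.5,1, 0,0,0,-4.2,0,4.5,1, 0,0,0,-4.2,0,4.5,1, 0,0,0,-4.2,0,4.5,1, 0,0,0,-4.2,0,4.5,1, 0,0,0,-4.2,0,4.5,1]' 20
python3 -m crank '[0,-0.176,0,0,0,0,1, 0,-0.176,0,0,0,0,1, 0,-0.176,0,0,0,0,1, 0,-0.176,0,0,0,0,1, 0,-0.176,0,0,0,0,1, 0,-0.176,0,0,0,0,1, 0,-0.176,0,0,0,0,1, 0,-0.176,0,0,0,0,1]'
python3 - <<'E'
from h import *
d=np.load('pics/top0.npz')
print(ray(d,259.2,235.7,.135),ray(d,313.3,165,.132),ray(d,411.5,246.8,.095))
X=ray(d,259.2,235.7,.135); go([X[0],X[1],.25]); print(r.read_state()['q'])
E
```

```text
clock: 1.1
ee_pos: [0.3935, -0.1033, 0.2388]
ee_rot: [-1.306, 1.044, -1.045]
wrist_force: [0.2, -0.8, 1.0]
gripper_width: 0.0879
clock: 2.1
ee_pos: [0.3926, -0.1051, 0.2385]
ee_rot: [-1.57, -0.05, 0.051]
wrist_force: [-0.3, 0.2, -0.3]
gripper_width: 0.0882
[0.42126122 0.22483702 0.135     ] [0.64162698 0.06302198 0.132     ] [ 0.39188282 -0.24430221  0.095     ]
t 2.1 pos [ 0.3926 -0.1051  0.2385] F [-0.3  0.2 -0.3] w 0.08820546158818912
[[ 9.979e-01 -5.000e-04 -6.470e-02]
 [ 6.470e-02  3.000e-04  9.979e-01]
 [-5.000e-04 -1.000e+00  3.000e-04]]
shift cm [ 5.   -1.14 32.74]
[-5.51781994e-01  4.73210245e-02  1.81967633e+00 -1.18064150e-06
  1.27518628e+00 -6.16571599e-01]
```

```bash
python3 -m crank '[0,0,0,0.72,-0.2,4.68,1, 0,0,0,0.72,-0.2,4.68,1, 0,0,0,0.72,-0.2,4.68,1, 0,0,0,0.72,-0.2,4.68,1, 0,0,0,0.72,-0.2,4.68,1, 0,0,0,0.72,-0.2,4.68,1, 0,0,0,0.68,0,4.68,1, 0,0,0,0,0,0,1]'
python3 - <<'E'
from h import *
st(); d=snap('wrist','w1'); print(-d['R'].T@d['t'], d['R'])
E
```

```text
clock: 3.1
ee_pos: [0.4229, 0.2269, 0.2502]
ee_rot: [-1.57, -0.048, 0.05]
wrist_force: [0.5, -0.5, 0.4]
gripper_width: 0.088
t 3.1 pos [0.4229 0.2269 0.2502] F [ 0.5 -0.5  0.4] w 0.08795860048249703
[[ 0.998  -0.0011 -0.0628]
 [ 0.0628 -0.      0.998 ]
 [-0.0011 -1.      0.    ]]
[0.4181676  0.30904366 0.39581035] [[ 9.98012861e-01  6.30052645e-02 -8.15706508e-04]
 [ 6.01063397e-02 -9.48048998e-01  3.12394504e-01]
 [ 1.89091686e-02 -3.11822762e-01 -9.49952109e-01]]
```

View pics/w1.png

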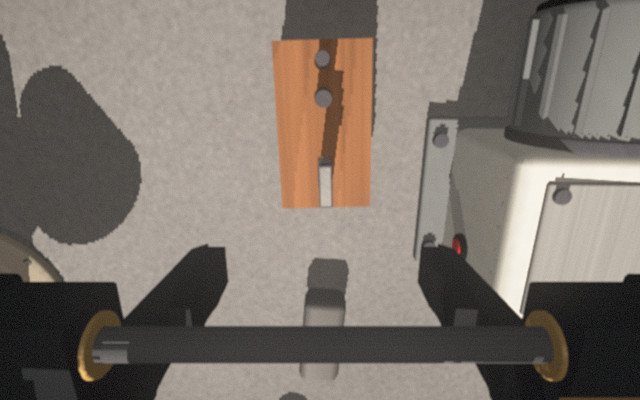

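Wrist view: up is +y. The cotter's top is around (325,185) and the punches are at (323,58) and (323,98). I'm enlarging it.

```bash
python3 - <<'E'
from h import *
d=np.load('pics/w1.npz'); im=d['frame'][:,:,::-1]
cv2.imwrite('pics/c2.png',cv2.resize(im[30:225,260:390],None,fx=3,fy=3,interpolation=cv2.INTER_CUBIC))
E
```

```text
(no output)
```

View pics/c2.png

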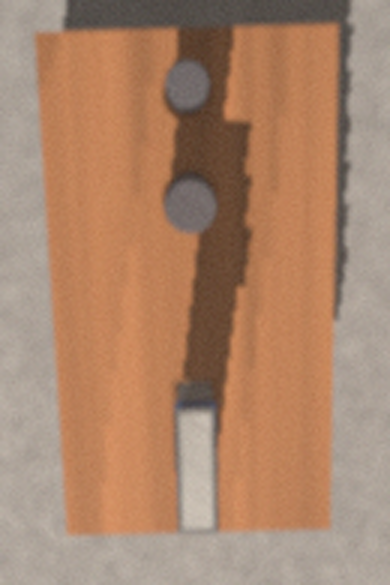

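```bash
python3 - <<'E'
from h import *
d=np.load('pics/w1.npz'); f=lambda x,y,z:ray(d,260+x/3,30+y/3,z)
a=f(195.5,406,.135);b=f(198.5,531,.135);print(a,b,np.linalg.norm(a-b),np.arctan2(-(a-b)[0],(a-b)[1]))
c=[f(*p,.07) for p in[(38,32),(340,25),(330,528),(68,532)]];print(np.array(c))
for i in range(4):
  e=c[(i+1)%4]-c[i];print(np.linalg.norm(e),np.arctan2(e[1],e[0])%(np.pi/2))
print('punch',f(187,84,.13),f(190,203,.13))
X=(a+b)/2; R=np.mean(c,0);print(X,R)
go([X[0],X[1],.25],.06)
E
```

```text
[0.42390067 0.24689016 0.135     ] [0.42683507 0.21394038 0.135     ] 0.033080185908568004 0.08882257396012526
[[0.37440626 0.33548062 0.07      ]
 [0.45842827 0.3425822  0.07      ]
 [0.47121021 0.19394694 0.07      ]
 [0.38699555 0.18723027 0.07      ]]
0.0843215918671857 0.08432001721850103
0.1491838375977505 0.08578431724711022
0.08448208146882752 0.07958802498525408
0.14878392225919607 0.08471593411381595
punch [0.41706408 0.32168806 0.13      ] [0.41945126 0.29520339 0.13      ]
[0.42536787 0.23041527 0.135     ] [0.42276007 0.26481001 0.07      ]
t 3.15 pos [0.423  0.2254 0.2502] F [-0.3 -0.6 -0.5] w 0.08825446670718369
[[ 9.981e-01 -1.000e-03 -6.130e-02]
 [ 6.130e-02 -5.000e-04  9.981e-01]
 [-1.000e-03 -1.000e+00 -4.000e-04]]
shift cm [0.27 0.02 0.48]
turn wz 0.0013195708761257752
```

```bash
python3 -m crank '[0,-0.023,0,0.28,0,0.31,1, 0,0,0,0,2.4,0,1, 0,0,0,0,2.4,0,1, 0,0,0,0,2.4,0,1, 0,0,0,0,2.4,0,1, 0,0,0,0,2.4,0,1, 0,0,0,0,2.4,0,1, 0,0,0,0,0,0,1]'
python3 - <<'E'
from h import *
go([.4258,.2285,.105],.084)
E
```

```text
clock: 4.15
ee_pos: [0.4255, 0.227, 0.1058]
ee_rot: [-1.571, -0.061, 0.066]
wrist_force: [0.3, 1.1, 0.7]
gripper_width: 0.088
t 4.15 pos [0.4255 0.227  0.1058] F [0.3 1.1 0.7] w 0.0880149351930132
[[ 9.967e-01 -2.800e-03 -8.100e-02]
 [ 8.100e-02 -8.000e-04  9.967e-01]
 [-2.900e-03 -1.000e+00 -6.000e-04]]
shift cm [0.04 0.08 0.15]
turn wz -0.002927801248738815
```

```bash
python3 -m crank '[0,0,0,0,0,0,0, 0,0,0,0,0,0,0, 0,0,0,0,0,0,0, 0,0,0,0,0,0,0, 0,0,0,0,0,0,0, 0,0,0,0,0,0,0, 0,0,0,0,-1,0,0, 0,0,0,0,-1,0,0]' 40
python3 -m crank '[0,0,0,0,-2.2,0,0, 0,0,0,0,-2.2,0,0, 0,0,0,0,-2.2,0,0, 0,0,0,0,-2.2,0,0, 0,0,0,0,-2.2,0,0, 0,0,0,0,-2.2,0,0, 0,0,0,0,-2.2,0,0, 0,0,0,0,0,0,0]'
python3 - <<'E'
from h import *
go([.60,.065,.275],.045)
E
```

```text
clock: 5.15
ee_pos: [0.4261, 0.2281, 0.1276]
ee_rot: [-1.57, -0.065, 0.064]
wrist_force: [0.5, -0.2, -0.5]
gripper_width: 0.0104
clock: 6.15
ee_pos: [0.4262, 0.2282, 0.2821]
ee_rot: [-1.569, -0.067, 0.062]
wrist_force: [0.9, 0.6, -2.4]
gripper_width: 0.0093
t 6.15 pos [0.4262 0.2282 0.2821] F [ 0.9  0.6 -2.4] w 0.009273075555879206
[[ 9.966e-01  2.900e-03 -8.200e-02]
 [ 8.200e-02  8.000e-04  9.966e-01]
 [ 2.900e-03 -1.000e+00  5.000e-04]]
shift cm [ 15.98   0.75 -17.69]
turn wz 0.03710253930642349
```

```bash
python3 -m crank '[0,0,0,0,0,-5,0, 0,0,0,0,0,-5,0, 0,0,0,1,0,-5,0, 0,0,0,4,0,-2.7,0, 0,0,0,4,0,0,0, 0,0.037,0,4,0,0,0, 0,0,0,3,0,0,0, 0,0,0,0,0,0,0]'
python3 - <<'E'
from h import *
st(); snap('wrist','w2',(200,0,600,300),2)
E
```

```text
clock: 7.15
ee_pos: [0.6006, 0.0636, 0.2785]
ee_rot: [-1.57, -0.033, 0.038]
wrist_force: [-0.9, 0.2, -1.9]
gripper_width: 0.0091
t 7.15 pos [0.6006 0.0636 0.2785] F [-0.9  0.2 -1.9] w 0.009093859364143855
[[ 9.99e-01 -3.00e-03 -4.50e-02]
 [ 4.50e-02  3.00e-04  9.99e-01]
 [-3.00e-03 -1.00e+00  4.00e-04]]
```

View pics/w2.png

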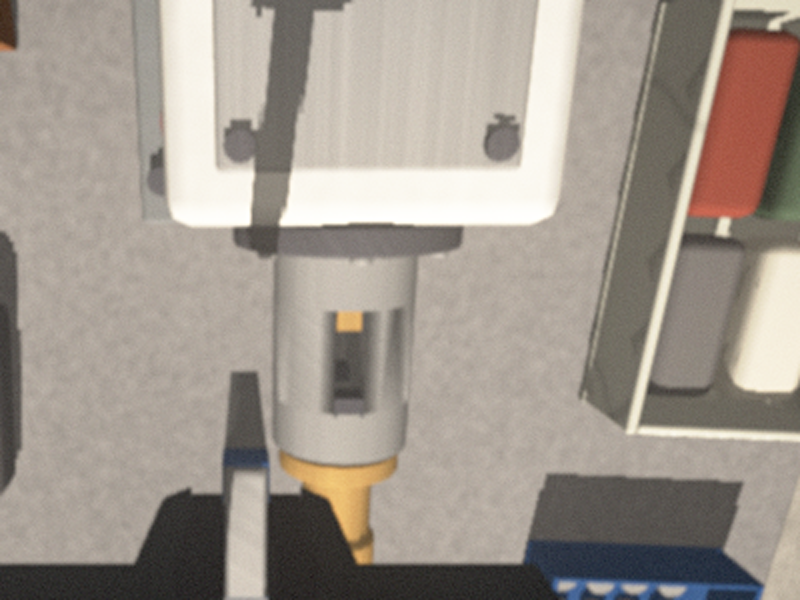

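The slot mouth shows at crop x 332–367, y 311–414. The cotter's taper edge runs from (246,450) at the top to (245,372) at the tip.

```bash
python3 - <<'E'
from h import *
d=np.load('pics/w2.npz'); f=lambda x,y,z:ray(d,200+x/2,y/2,z)
a=f(349.5,311,.132);b=f(349.5,414,.132);print('slot',a,b,np.linalg.norm(a-b),np.arctan2(-(a-b)[0],(a-b)[1]))
print('w',f(332,360,.1315),f(367,360,.1315))
# housing edges at z .16
print('house',f(180,222,.16),f(545,218,.16), 'nose edge l/r', f(273,380,.11),f(412,380,.11))
print('tip',f(245,372,.1825),f(233,372,.1825),f(257,372,.1825)); print('topedge',f(246.5,450,.3075),f(225,450,.3075),f(268,450,.3075))
s,M=st()
E
```

```text
slot [0.64285731 0.08638963 0.132     ] [0.64697056 0.04117501 0.132     ] 0.04540133380409567 0.09072203475198462
w [0.63744283 0.06492596 0.1315    ] [0.65225009 0.06560789 0.1315    ]
house [0.57460543 0.12175072 0.16      ] [0.70555129 0.12911523 0.16      ] nose edge l/r [0.61410845 0.04823054 0.11      ] [0.67781378 0.05116979 0.11      ]
tip [0.60030086 0.073244   0.1825    ] [0.59608227 0.0730495  0.1825    ] [0.60451904 0.07343847 0.1825    ]
topedge [0.59984702 0.09647684 0.3075    ] [0.59606464 0.09630116 0.3075    ] [0.60362872 0.09665249 0.3075    ]
t 7.2 pos [0.5998 0.0637 0.2791] F [ 0.4  0.2 -1.6] w 0.009008142980234926
[[ 9.99e-01 -2.70e-03 -4.51e-02]
 [ 4.51e-02  2.00e-04  9.99e-01]
 [-2.70e-03 -1.00e+00  4.00e-04]]
```

```bash
python3 - <<'E'
from h import *
d=np.load('pics/w2.npz'); f=lambda x,y,z:ray(d,200+x/2,y/2,z)
def ang(p,q,z):
    v=f(*q,z)-f(*p,z); return np.round((np.arctan2(v[1],v[0])+np.pi/4)%(np.pi/2)-np.pi/4,3)
print('screws',ang((240,140),(502,141),.16),'plate',ang((217,168),(522,168),.16),ang((217,0),(217,165),.16),ang((530,0),(522,165),.16),'outer',ang((165,0),(172,200),.16),ang((578,0),(558,195),.16))
print('nose end',f(345,465,.132),'cap-nose',f(347,256,.132),'mid house',f(371,140,.16))
t=np.load('pics/top0.npz'); g=lambda x,y,z:ray(t,215+x/6,135+y/6,z)
print('top: slot',g(548,180,.132),g(632,179,.132),'end',g(683,180,.132),'noseaxis',g(510,189,.11),g(678,188,.11))
for p in [(190,50),(460,38),(228,95),(410,87),(232,272),(417,264)]: print(g(*p,.16))
E
```

```text
screws 0.042 plate 0.045 0.033 0.115 outer 0.05 0.075
nose end [0.64716085 0.017059   0.132     ] cap-nose [0.63980216 0.10884109 0.132     ] mid house [0.64051386 0.15265085 0.16      ]
top: slot [0.64148242 0.0846747  0.132     ] [0.64230132 0.04116605 0.132     ] end [0.64194931 0.01474376 0.132     ] noseaxis [0.64123577 0.1055136  0.11      ] [0.6423629  0.01708249 0.11      ]
[0.70195777 0.26713696 0.16      ]
[0.7091752  0.12938226 0.16      ]
[0.67854696 0.24705548 0.16      ]
[0.68334256 0.15443469 0.16      ]
[0.58706993 0.24239845 0.16      ]
[0.59179117 0.14914025 0.16      ]
```

```bash
python3 -m crank '[0,-0.005,0,1.1,0,-0.1,0, 0,0,0,1.1,0,-0.1,0, 0,0,0,1.1,0,-0.1,0, 0,0,0,1,0,0,0, 0,0,0,0,1.2,0,0, 0,0,0,0,1.2,0,0, 0,0,0,0,1.2,0,0, 0,0,0,0,0,0,0]'
python3 - <<'E'
from h import *
d=np.load('pics/w2.npz'); print('topedge',ray(d,200+246/2,467/2,.3075))
st(); snap('wrist','w3'); s=snap('side','s3'); w=np.load('pics/w3.npz')
u,v=proj(s,[.644,.063,.15]).astype(int);print(u,v)
W=cv2.resize(w['frame'][110:290,240:400,::-1],None,fx=2.5,fy=2.5,interpolation=3)
x0,y0=u-40,v-65
S=cv2.resize(s['frame'][y0:y0+112,x0:x0+97,::-1],None,fx=4,fy=4,interpolation=3);print(W.shape,S.shape,x0,y0)
o=np.zeros((450,790,3),np.uint8);o[:W.shape[0],:W.shape[1]]=W;o[:S.shape[0],400:400+S.shape[1]]=S[:450,:390];cv2.imwrite('pics/c3.png',o)
E
```

```text
clock: 8.2
ee_pos: [0.6426, 0.0628, 0.2436]
ee_rot: [-1.57, -0.038, 0.04]
wrist_force: [-0.0, 0.9, -1.7]
gripper_width: 0.0095
topedge [0.59990829 0.0932102  0.3075    ]
t 8.2 pos [0.6426 0.0628 0.2436] F [-0.   0.9 -1.7] w 0.009544640669642685
[[ 9.988e-01 -1.600e-03 -5.000e-02]
 [ 5.000e-02  2.000e-04  9.988e-01]
 [-1.600e-03 -1.000e+00  2.000e-04]]
287 181
(450, 400, 3) (448, 388, 3) 247 116
```

View pics/c3.png

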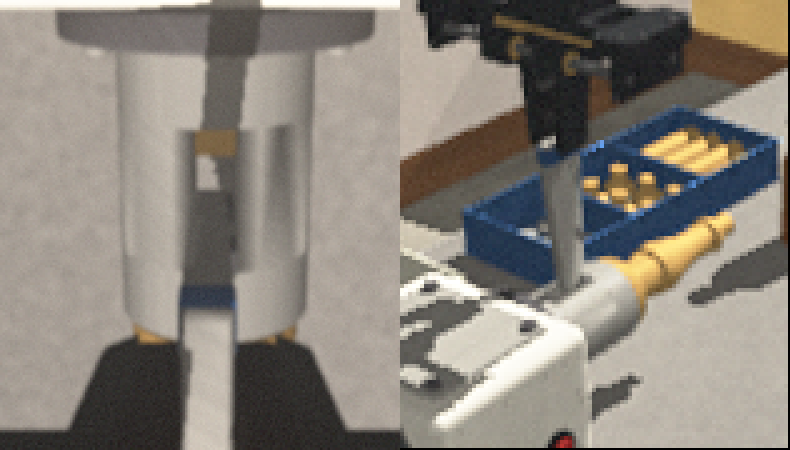

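```bash
python3 - <<'E'
from h import *
w=np.load('pics/w3.npz'); c=w['frame'][150:240,300:350,::-1].astype(float)
c=np.clip((c/255)**.55*255,0,255).astype(np.uint8)
W=cv2.resize(c,None,fx=6.5,fy=6.5,interpolation=3)
s=np.load('pics/s3.npz'); S=cv2.resize(s['frame'][150:210,270:325,::-1],None,fx=8,fy=8,interpolation=3)
o=np.zeros((590,790,3),np.uint8);o[:W.shape[0],:W.shape[1]]=W;o[:S.shape[0],345:345+S.shape[1]]=S;cv2.imwrite('pics/c4.png',o)
E
```

```text
(no output)
```

View pics/c4.png

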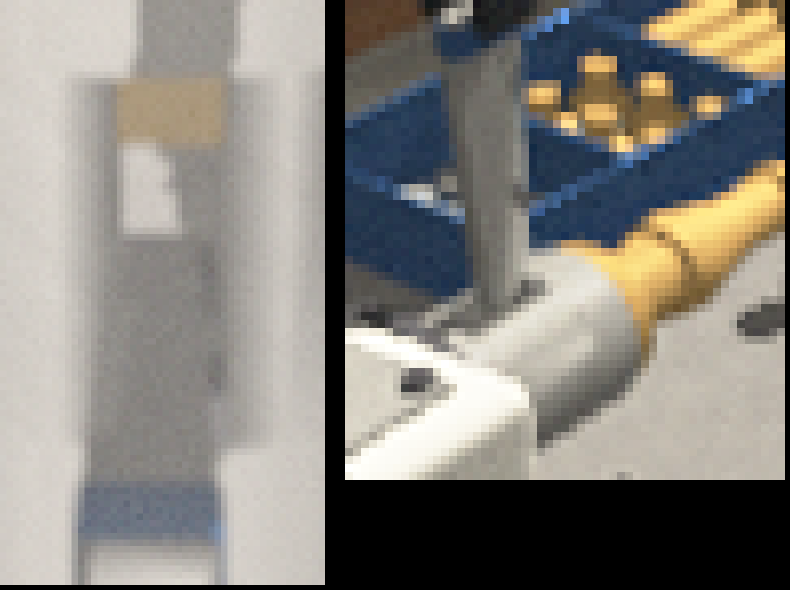

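The tip edge is at zoom (154,238) and the slot centreline is at x≈171 with its +y edge at y=78, so the cotter needs to go +x.

```bash
python3 - <<'E'
from h import *
d=np.load('pics/w3.npz'); f=lambda x,y,z:ray(d,300+x/6.5,150+y/6.5,z)
for z in(.147,.150): print('tip+5edge',z,f(154,238,z))
print('slot near edge',f(171,78,.132),'slot at 300',f(171,300,.132),'gradient bottom',f(171,445,.132), 'l,r',f(118,100,.131),f(222,100,.131))
print('brass end',f(171,143,.115),'topedge',f(148,543,.2726),f(148,485,.26))
s,M=st()
S=np.load('pics/s3.npz')
for y in (.059,.0625,.065,.07): print(y,proj(S,[.6426,y+.005,.147]),proj(S,[.6426,y-.013,.147]))
E
```

```text
tip+5edge 0.147 [0.64328139 0.07181957 0.147     ]
tip+5edge 0.15 [0.64322902 0.0727258  0.15      ]
slot near edge [0.64449133 0.08621566 0.132     ] slot at 300 [0.64590549 0.05986321 0.132     ] gradient bottom [0.64687802 0.04174034 0.132     ] l,r [0.63863579 0.0831331  0.131     ] [0.65043553 0.08373042 0.131     ]
brass end [0.64528259 0.07428383 0.115     ] topedge [0.64165457 0.09235888 0.2726    ] [0.64174374 0.09046771 0.26      ]
t 8.3 pos [0.643  0.0627 0.2448] F [-0.2  0.4 -1.6] w 0.009233150017418697
[[ 9.988e-01  2.000e-04 -4.990e-02]
 [ 4.990e-02  0.000e+00  9.988e-01]
 [ 2.000e-04 -1.000e+00  0.000e+00]]
0.059 [287.54348458 183.05449868] [291.79993182 180.72785943]
0.0625 [286.70677182 183.51185869] [290.97835082 181.17694819]
0.065 [286.10728969 183.8395448 ] [290.38972654 181.49869923]
0.07 [284.90372426 184.4974321 ] [289.20800138 182.14464831]
```

```bash
python3 - <<'E'
from h import *
S=np.load('pics/s3.npz')
print('cam',-S['R'].T@S['t'])
p=lambda X:np.round((proj(S,X)-[270,150])*8+[345,0],0)
for z in (.125,.132,.14,.15): print(z,'tip+5',p([.638,.0665,z]),'tip-13',p([.638,.0485,z]),p([.648,.0485,z]))
for z in (.2446,.255,.265,.275): print(z,'top+20',p([.638,.0815,z]),'-13',p([.638,.0485,z]),p([.648,.0485,z]))
print('nose end top',p([.6465,.017,.132]),'slot +24, -13,-22',p([.6435,.0855,.132]),p([.645,.0485,.132]),p([.6455,.04,.132]))
E
```

```text
cam [-0.1570372   0.85902166  0.76484744]
0.125 tip+5 [493. 324.] tip-13 [527. 305.] [507. 296.]
0.132 tip+5 [492. 307.] tip-13 [526. 288.] [506. 280.]
0.14 tip+5 [491. 288.] tip-13 [525. 269.] [505. 261.]
0.15 tip+5 [489. 264.] tip-13 [524. 245.] [504. 237.]
0.2446 top+20 [446.  39.] -13 [512.   7.] [491.  -0.]
0.255 top+20 [444.  11.] -13 [510. -20.] [489. -27.]
0.265 top+20 [442. -15.] -13 [509. -46.] [488. -54.]
0.275 top+20 [441. -42.] -13 [508. -73.] [487. -80.]
nose end top [567. 249.] slot +24, -13,-22 [444. 323.] [512. 282.] [527. 273.]
```

Side view: the cotter has slipped down about 17 mm in the jaws, so the tip is near z=0.130, at the mouth. I'll correct +2 mm in x and y, then lower in small steps and watch the force.

```bash
python3 -m crank '[0,0,0,0.2,0,0.2,0, 0,0,0,0,0,0,0, 0,0,0,0,0.3,0,0, 0,0,0,0,0.3,0,0, 0,0,0,0,0.3,0,0, 0,0,0,0,0.3,0,0, 0,0,0,0,0.3,0,0, 0,0,0,0,0,0,0]'
python3 - <<'E'
from h import *
s,M=st();print(s['torque'])
E
```

```text
clock: 9.3
ee_pos: [0.6449, 0.0648, 0.2294]
ee_rot: [-1.57, -0.039, 0.04]
wrist_force: [-0.5, 0.3, -2.1]
gripper_width: 0.0091
t 9.3 pos [0.6449 0.0648 0.2294] F [-0.5  0.3 -2.1] w 0.009113406984004126
[[ 9.988e-01 -4.000e-04 -4.990e-02]
 [ 4.990e-02  0.000e+00  9.988e-01]
 [-4.000e-04 -1.000e+00  1.000e-04]]
[-0.01676852 -0.13813574 -0.06325821]
```

```bash
python3 -m crank '[0,0,0,0,0.5,0,0, 0,0,0,0,0.5,0,0, 0,0,0,0,0.5,0,0, 0,0,0,0,0.5,0,0, 0,0,0,0,0.5,0,0, 0,0,0,0,0.5,0,0, 0,0,0,0,0,0,0, 0,0,0,0,0,0,0]'
python3 - <<'E'
from h import *
s,M=st();print(s['torque'])
w=snap('wrist','w4'); s=snap('side','s4')
c=w['frame'][130:270,280:370,::-1].astype(float); c=((c/255)**.6*255).astype(np.uint8)
W=cv2.resize(c,None,fx=4.2,fy=4.2,interpolation=3); S=cv2.resize(s['frame'][135:210,260:325,::-1],None,fx=6,fy=6,interpolation=3)
o=np.zeros((590,780,3),np.uint8);o[:W.shape[0],:W.shape[1]]=W;o[:S.shape[0],385:385+S.shape[1]]=S;cv2.imwrite('pics/c5.png',o)
E
```

```text
clock: 10.3
ee_pos: [0.6451, 0.0649, 0.1999]
ee_rot: [-1.57, -0.04, 0.039]
wrist_force: [0.4, 0.3, -1.7]
gripper_width: 0.0098
t 10.3 pos [0.6451 0.0649 0.1999] F [ 0.4  0.3 -1.7] w 0.009788227614313035
[[ 9.987e-01  3.000e-04 -5.000e-02]
 [ 5.000e-02 -0.000e+00  9.987e-01]
 [ 3.000e-04 -1.000e+00 -0.000e+00]]
[-0.08596073 -0.08933958  0.00721414]
```

View pics/c5.png

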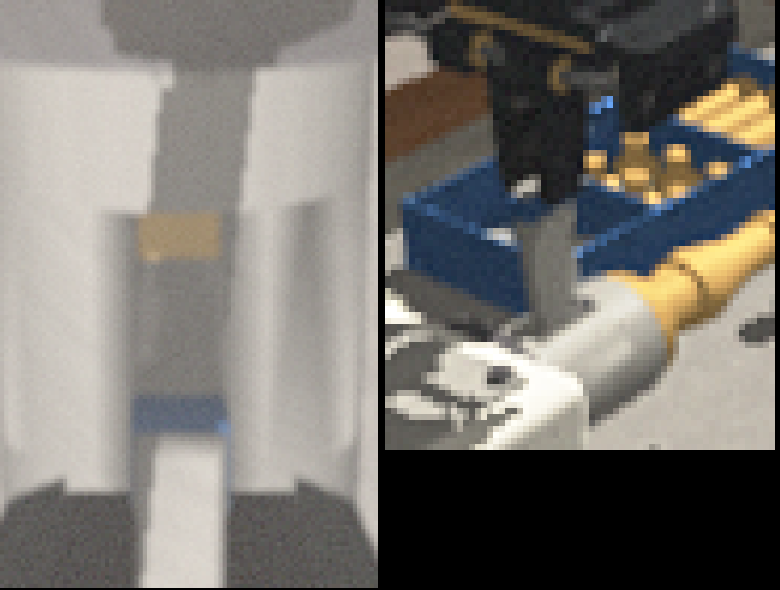

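The cotter is in the slot, centred. I'll keep lowering until it seats.

```bash
python3 -m crank '[0,0,0,0,0.25,0,0, 0,0,0,0,0.25,0,0, 0,0,0,0,0.25,0,0, 0,0,0,0,0.25,0,0, 0,0,0,0,0.25,0,0, 0,0,0,0,0,0,0, 0,0,0,0,0,0,0, 0,0,0,0,0,0,0]' 25
python3 -m crank '[0,0,0,0,0.2,0,0, 0,0,0,0,0.2,0,0, 0,0,0,0,0.2,0,0, 0,0,0,0,0.2,0,0, 0,0,0,0,0,0,0, 0,0,0,0,0,0,0, 0,0,0,0,0,0,0, 0,0,0,0,0,0,0]'
```

```text
clock: 11.4
ee_pos: [0.645, 0.0648, 0.1873]
ee_rot: [-1.571, -0.039, 0.039]
wrist_force: [0.2, -0.4, -1.9]
gripper_width: 0.0094
clock: 12.4
ee_pos: [0.645, 0.0648, 0.1792]
ee_rot: [-1.57, -0.039, 0.039]
wrist_force: [-0.2, -2.0, -2.7]
gripper_width: 0.0098
```

```bash
python3 -m crank '[0,0,0,0,0.15,-0.05,0, 0,0,0,0,0.15,-0.05,0, 0,0,0,0,0,0,0, 0,0,0,0,0,0,0, 0,0,0,0,0,0,0, 0,0,0,0,0,0,0, 0,0,0,0,0,0,0, 0,0,0,0,0,0,0]'
python3 -m crank '[0,0,0,0,0.15,-0.05,0, 0,0,0,0,0.15,-0.05,0, 0,0,0,0,0,0,0, 0,0,0,0,0,0,0, 0,0,0,0,0,0,0, 0,0,0,0,0,0,0, 0,0,0,0,0,0,0, 0,0,0,0,0,0,0]'
```

```text
clock: 13.4
ee_pos: [0.645, 0.0639, 0.1762]
ee_rot: [-1.57, -0.039, 0.039]
wrist_force: [0.4, -0.9, -1.9]
gripper_width: 0.0095
clock: 14.4
ee_pos: [0.6451, 0.0629, 0.1733]
ee_rot: [-1.57, -0.039, 0.039]
wrist_force: [-0.4, -0.1, -2.2]
gripper_width: 0.0094
```

```bash
python3 -m crank '[0,0,0,0,0.2,0,0, 0,0,0,0,0.2,0,0, 0,0,0,0,0.2,0,0, 0,0,0,0,0,0,0, 0,0,0,0,0,0,0, 0,0,0,0,0,0,0, 0,0,0,0,0,0,0, 0,0,0,0,0,0,0]'
python3 -m crank '[0,0,0,0,0.2,-0.02,0, 0,0,0,0,0.2,-0.02,0, 0,0,0,0,0.2,-0.02,0, 0,0,0,0,0,0,0, 0,0,0,0,0,0,0, 0,0,0,0,0,0,0, 0,0,0,0,0,0,0, 0,0,0,0,0,0,0]'
```

```text
clock: 15.4
ee_pos: [0.645, 0.0627, 0.1671]
ee_rot: [-1.571, -0.039, 0.04]
wrist_force: [0.3, -2.8, -4.8]
gripper_width: 0.0097
clock: 16.4
ee_pos: [0.6458, 0.0626, 0.1627]
ee_rot: [-1.57, -0.042, 0.037]
wrist_force: [-0.3, -0.2, 7.2]
gripper_width: 0.0099
```

Fz has risen to +7 N, so both edges bear. I'm releasing and going up.

```bash
python3 -m crank '[0,0,0,0,-0.1,0,0, 0,0,0,0,0,0,0.4, 0,0,0,0,0,0,0.4, 0,0,0,0,0,0,0.4, 0,0,0,0,0,0,0.4, 0,0,0,0,-1,0,0.4, 0,0,0,0,-3,0,0.6, 0,0,0,0,-3,0,1]'
python3 - <<'E'
from h import *
go([.60,.02,.24],.19)
w=snap('wrist','w5'); s=snap('side','s5')
W=cv2.resize(w['frame'][100:300,230:410,::-1],None,fx=2.1,fy=2.1,interpolation=3); S=cv2.resize(s['frame'][145:210,260:325,::-1],None,fx=6,fy=6,interpolation=3)
o=np.zeros((420,780,3),np.uint8);o[:W.shape[0],:W.shape[1]]=W;o[:S.shape[0],385:385+S.shape[1]]=S;cv2.imwrite('pics/c6.png',o)
E
```

```text
clock: 17.4
ee_pos: [0.6451, 0.0622, 0.2338]
ee_rot: [-1.57, -0.04, 0.039]
wrist_force: [0.2, -0.7, 0.1]
gripper_width: 0.053
t 17.4 pos [0.6451 0.0622 0.2338] F [ 0.2 -0.7  0.1] w 0.052953483656581125
[[ 9.988e-01  4.000e-04 -5.000e-02]
 [ 5.000e-02  0.000e+00  9.988e-01]
 [ 4.000e-04 -1.000e+00 -0.000e+00]]
shift cm [-4.71 -0.62 -3.99]
turn wz -0.1400187144310796
```

View pics/c6.png

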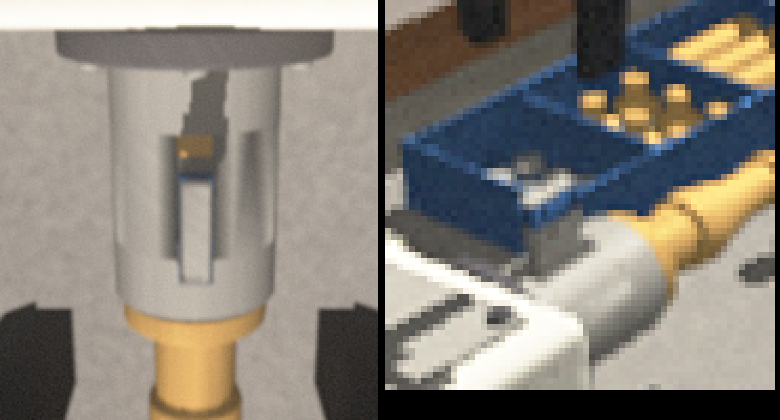

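The cotter stands by itself in the slot. Next is the mallet: move over, turn the wrist, and locate the yellow face by colour.

```bash
python3 -m crank '[0,0,0,-3.35,0,-3.66,1, 0,0,0,-3.35,0,-3.66,1, 0,0,0,-3.35,0,-3.66,1, 0,0,0,-3.35,0,-3.66,1, 0,0,0,-3.35,0,-3.66,1, 0,0,0,-3.35,0,-3.66,1, 0,0,0,-3.35,0,-3.66,1, 0,0,0,-3.35,0,-3.66,1]'
python3 -m crank '[0,0.178,0,0,0,0,1, 0,0.178,0,0,0,0,1, 0,0.178,0,0,0,0,1, 0,0.178,0,0,0,0,1, 0,0.178,0,0,0,0,1, 0,0.178,0,0,0,0,1, 0,0.178,0,0,0,0,1, 0,0.178,0,0,0,0,1]'
python3 - <<'E'
from h import *
d=np.load('pics/w5.npz'); f=lambda x,y,z:ray(d,230+x/2.1,100+y/2.1,z)
for z in(.165,.175,.185,.195):
  a,b=f(196.5,182,z),f(196.5,282,z);print(z,(a+b)/2,np.linalg.norm(a-b),np.linalg.norm(f(181,232,z)-f(212,232,z)))
st()
d=snap('wrist','w6'); h=cv2.cvtColor(d['frame'],cv2.COLOR_RGB2HSV)
m=cv2.inRange(h,(22,180,120),(34,255,255)); n,l,s,c=cv2.connectedComponentsWithStats(m); i=1+np.argmax(s[1:,4]); print(s[i],c[i],ray(d,*c[i],.095),ray(d,s[i][0],c[i][1],.095),ray(d,s[i][0]+s[i][2],c[i][1],.095))
cv2.imwrite('pics/c7.png',d['frame'][:,:,::-1])
E
```

```text
clock: 18.5
ee_pos: [0.3908, -0.2444, 0.2318]
ee_rot: [-1.57, -0.039, 0.04]
wrist_force: [0.5, -0.2, -0.3]
gripper_width: 0.0879
clock: 19.5
ee_pos: [0.3918, -0.2434, 0.2317]
ee_rot: [-1.293, 1.068, -1.067]
wrist_force: [0.3, -0.1, -1.0]
gripper_width: 0.0882
0.165 [0.6461364  0.06340905 0.165     ] 0.03250568859563384 0.009432598862223819
0.175 [0.64590676 0.06719036 0.175     ] 0.030989987437430803 0.008992768123727866
0.185 [0.64567713 0.07097167 0.185     ] 0.02947428627922777 0.008552937385231914
0.195 [0.64544749 0.07475299 0.195     ] 0.027958585121024723 0.008113106646735962
t 19.5 pos [ 0.3918 -0.2434  0.2317] F [ 0.3 -0.1 -1. ] w 0.08823600345542901
[[ 1.897e-01 -5.000e-04  9.818e-01]
 [-9.818e-01  6.000e-04  1.897e-01]
 [-7.000e-04 -1.000e+00 -4.000e-04]]Traceback (most recent call last):
  File "<stdin>", line 7, in <module>
    return _wrapfunc(a, 'argmax', axis=axis, out=out, **kwds)
    return bound(*args, **kwds)
ValueError: attempt to get argmax of an empty sequence
```

```bash
python3 - <<'E'
from h import *
d=np.load('pics/w6.npz'); cv2.imwrite('pics/c7.png',d['frame'][:,:,::-1]); p=proj(d,[.392,-.244,.095]);print(p, d['frame'][int(p[1]),int(p[0])])
E
```

```text
[324.50306423 182.25354813] [255 254 150]
```

View pics/c7.png

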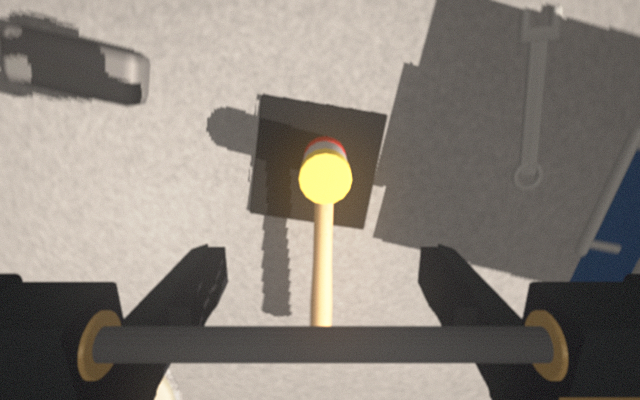

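Mallet face centre is at (325.5,178), the handle runs down to (321,325), and the pad corners are at (262,94), (387,114), (364,228) and (249,212).

```bash
python3 - <<'E'
from h import *
d=np.load('pics/w6.npz'); m=cv2.inRange(cv2.cvtColor(d['frame'],cv2.COLOR_RGB2HSV),(22,60,200),(36,255,255)); m[:,:290]=0;m[:,360:]=0;m=cv2.morphologyEx(m,cv2.MORPH_OPEN,np.ones((25,25),np.uint8)); n,l,s,c=cv2.connectedComponentsWithStats(m);print(s[1:],c[1:])
X=ray(d,325.5,178,.095);print(X)
a=ray(d,324.5,215,.055);b=ray(d,321.5,315,.055);v=a-b;print('yaw',np.arctan2(v[1],v[0]))
P=[ray(d,*p,.005) for p in[(262,94),(387,114),(364,228),(249,212)]];print('pad',np.mean(P,0),[np.linalg.norm(P[i]-P[i-1]) for i in range(4)])
go([X[0],X[1],.053],.19+np.pi/2)
E
```

```text
[[ 302  155   47   47 2008]] [[325.31474104 177.84611554]]
[ 0.39570098 -0.24410617  0.095     ]
yaw 0.16497689034209906
pad [ 0.38332068 -0.23636537  0.005     ] [np.float64(0.12804668949539466), np.float64(0.12769864427102814), np.float64(0.12734970787125016), np.float64(0.12989204906643553)]
t 19.55 pos [ 0.3919 -0.2434  0.2317] F [ 0.3 -0.2  0.1] w 0.0881048896446007
[[ 1.828e-01 -5.000e-04  9.832e-01]
 [-9.832e-01  6.000e-04  1.828e-01]
 [-7.000e-04 -1.000e+00 -4.000e-04]]
shift cm [ 0.15 17.87  0.37]
turn wz -0.006201209203720026
```

```bash
python3 -m crank '[0,0,0,0.15,3,0.2,1, 0,0,0,0,3,0,1, 0,0,0,0,3,0,1, 0,0,0,0,3,0,1, 0,0,0,0,3,0,1, 0,0,0,0,2.8,0,1, 0,0,0,0,0,0,0, 0,0,0,0,0,0,0]' 50
python3 -m crank '[0,0,0,0,0,0,0, 0,0,0,0,0,0,0, 0,0,0,0,0,0,0, 0,0,0,0,0,0,0, 0,0,0,0,-0.5,0,0, 0,0,0,0,-1,0,0, 0,0,0,0,-2,0,0, 0,0,0,0,0,0,0]'
python3 - <<'E'
from h import *
st()
E
```

```text
clock: 20.55
ee_pos: [0.3946, -0.245, 0.055]
ee_rot: [-1.296, 1.061, -1.063]
wrist_force: [0.7, 0.0, -0.6]
gripper_width: 0.0707
clock: 21.55
ee_pos: [0.3948, -0.2451, 0.0904]
ee_rot: [-1.296, 1.061, -1.065]
wrist_force: [0.1, 0.3, -5.0]
gripper_width: 0.043
t 21.55 pos [ 0.3948 -0.2451  0.0904] F [ 0.1  0.3 -5. ] w 0.042974399901068466
[[ 0.1956  0.0019  0.9807]
 [-0.9807 -0.0019  0.1956]
 [ 0.0022 -1.      0.0014]]
```

```bash
python3 -m crank '[0,0,0,0,-2,0,0, 0,0,0,0,-3.5,0,0, 0,0,0,0,-3.5,0,0, 0,0,0,0,-3.5,0,0, 0,0,0,0,-3.5,0,0, 0,0,0,-1.5,-1,1.8,0, 0,0,0,-3,0,3.6,0, 0,0,0,-3,0,3.6,0]' 60
python3 -m crank '[0,0,0,-3,0,3.6,0, 0,0,0,-3,0,3.6,0, 0,0,0,-3,0,3.6,0, 0,0,0,-3,0,3.6,0, 0,0,0,-3,0,3.6,0, 0,0,0,-2,0,2.4,0, 0,0,0,-1,0,1.2,0, 0,0,0,0,0,0,0]'
python3 - <<'E'
from h import *
s,M=st();go([.646,.065,.24]);print(s['torque'])
E
```

```text
clock: 22.55
ee_pos: [0.4684, -0.1525, 0.2585]
ee_rot: [-1.296, 1.064, -1.063]
wrist_force: [0.5, -0.6, -4.3]
gripper_width: 0.0428
clock: 23.55
ee_pos: [0.6446, 0.0659, 0.2576]
ee_rot: [-1.298, 1.064, -1.061]
wrist_force: [0.1, -0.4, -3.7]
gripper_width: 0.0429
t 23.55 pos [0.6446 0.0659 0.2576] F [ 0.1 -0.4 -3.7] w 0.042858425110711515
[[ 1.968e-01 -2.200e-03  9.804e-01]
 [-9.804e-01  1.000e-04  1.968e-01]
 [-6.000e-04 -1.000e+00 -2.100e-03]]
t 23.55 pos [0.6446 0.0659 0.2576] F [ 0.1 -0.4 -3.7] w 0.042858425110711515
[[ 1.968e-01 -2.200e-03  9.804e-01]
 [-9.804e-01  1.000e-04  1.968e-01]
 [-6.000e-04 -1.000e+00 -2.100e-03]]
shift cm [0.12 1.76 0.13]
[-0.03828191 -0.0109117  -0.06430573]
```

```bash
python3 -m crank '[0,0,0,0.1,1,0.1,0, 0,0,0,0,1,0,0, 0,0,0,0,0.3,0,0, 0,0,0,0,0.3,0,0, 0,0,0,0,0.3,0,0, 0,0,0,0,0,0,0, 0,0,0,0,0,0,0, 0,0,0,0,0,0,0]'
python3 - <<'E'
from h import *
s,M=st()
w=snap('side','s7')
a=w['frame'][100:230,200:360,::-1]
W=cv2.resize(a,None,fx=4.9,fy=4.5,interpolation=3);cv2.imwrite('pics/c8.png',W)
p=lambda X:np.round((proj(w,X)-[200,100])*[4.9,4.5])
for z in (.16,.165,.17,.175):print(z,'cotter top -x corners',p([.641,.085,z]),p([.642,.052,z]))
e=s['ee_pos'];print('face bottom-centre',p([e[0],e[1],e[2]-.0502]))
E
```

```text
clock: 24.55
ee_pos: [0.6458, 0.0645, 0.2304]
ee_rot: [-1.296, 1.063, -1.063]
wrist_force: [-0.7, -0.5, -5.1]
gripper_width: 0.0429
t 24.55 pos [0.6458 0.0645 0.2304] F [-0.7 -0.5 -5.1] w 0.042899873241656485
[[ 1.956e-01  3.000e-04  9.807e-01]
 [-9.807e-01 -0.000e+00  1.956e-01]
 [ 1.000e-04 -1.000e+00  3.000e-04]]
0.16 cotter top -x corners [405. 369.] [443. 349.]
0.165 cotter top -x corners [404. 362.] [442. 342.]
0.17 cotter top -x corners [404. 355.] [442. 336.]
0.175 cotter top -x corners [403. 348.] [441. 329.]
face bottom-centre [422. 327.]
```

View pics/c8.png

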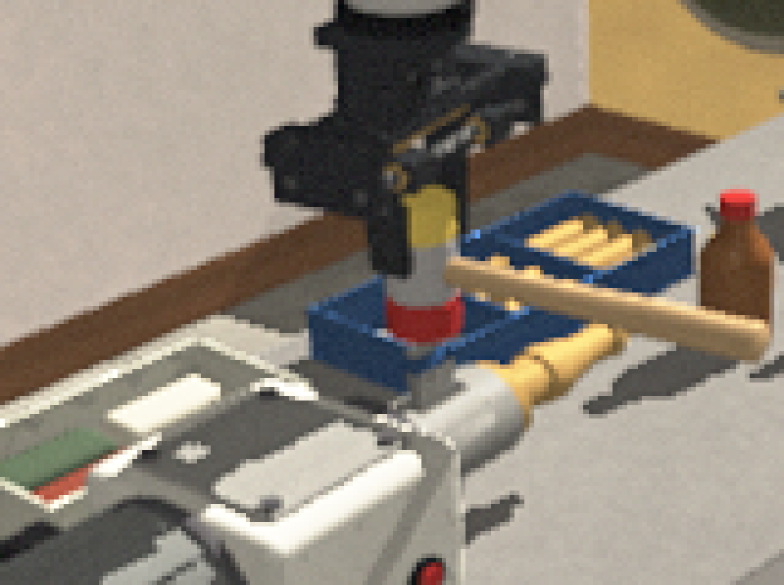

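The mallet is upright and centred over the cotter, with about 1 cm of gap. I'm starting the taps.

```bash
python3 -m crank '[0,0,0,0,0.2,0,0, 0,0,0,0,0.2,0,0, 0,0,0,0,0.2,0,0, 0,0,0,0,0.2,0,0, 0,0,0,0,0.2,0,0, 0,0,0,0,0.2,0,0, 0,0,0,0,0,0,0, 0,0,0,0,0,0,0]'
python3 - <<'E'
from h import *
st()
E
```

```text
clock: 25.6
ee_pos: [0.646, 0.0645, 0.2188]
ee_rot: [-1.295, 1.062, -1.064]
wrist_force: [0.2, 1.1, 1.8]
gripper_width: 0.0429
t 25.6 pos [0.646  0.0645 0.2188] F [0.2 1.1 1.8] w 0.04287476827556339
[[ 1.956e-01  1.300e-03  9.807e-01]
 [-9.807e-01 -1.000e-04  1.956e-01]
 [ 3.000e-04 -1.000e+00  1.200e-03]]
```

```bash
python3 -m crank '[0,0,0,0,0.2,0,0, 0,0,0,0,0.2,0,0, 0,0,0,0,0.2,0,0, 0,0,0,0,0,0,0, 0,0,0,0,-0.4,0,0, 0,0,0,0,-0.8,0,0, 0,0,0,0,0,0,0, 0,0,0,0,0,0,0]'
python3 -m crank '[0,0,0,0,0.4,0,0, 0,0,0,0,0.4,0,0, 0,0,0,0,0.3,0,0, 0,0,0,0,0.2,0,0, 0,0,0,0,0.2,0,0, 0,0,0,0,0.1,0,0, 0,0,0,0,0,0,0, 0,0,0,0,0,0,0]'
```

```text
clock: 26.6
ee_pos: [0.6457, 0.0644, 0.224]
ee_rot: [-1.296, 1.063, -1.063]
wrist_force: [-0.6, 0.3, -4.4]
gripper_width: 0.0426
clock: 27.6
ee_pos: [0.6459, 0.0645, 0.2084]
ee_rot: [-1.296, 1.063, -1.063]
wrist_force: [-0.1, -0.0, 1.5]
gripper_width: 0.0427
```

```bash
python3 -m crank '[0,0,0,0,-0.5,0,0, 0,0,0,0,-0.3,0,0, 0,0,0,0,0,0,0, 0,0,0,0,0.3,0,0, 0,0,0,0,0.4,0,0, 0,0,0,0,0.3,0,0, 0,0,0,0,0.2,0,0, 0,0,0,0,0,0,0]'
python3 -m crank '[0,0,0,0,-0.5,0,0, 0,0,0,0,-0.3,0,0, 0,0,0,0,0,0,0, 0,0,0,0,0.3,0,0, 0,0,0,0,0.4,0,0, 0,0,0,0,0.3,0,0, 0,0,0,0,0.2,0,0, 0,0,0,0,0,0,0]'
```

```text
clock: 28.6
ee_pos: [0.6459, 0.0645, 0.2046]
ee_rot: [-1.295, 1.062, -1.064]
wrist_force: [-0.7, -0.3, 1.9]
gripper_width: 0.0426
clock: 29.6
ee_pos: [0.6459, 0.0645, 0.2006]
ee_rot: [-1.295, 1.062, -1.064]
wrist_force: [-0.5, 0.8, 1.8]
gripper_width: 0.0427
```

```bash
python3 -m crank '[0,0,0,0,-0.5,0,0, 0,0,0,0,-0.3,0,0, 0,0,0,0,0,0,0, 0,0,0,0,0.3,0,0, 0,0,0,0,0.4,0,0, 0,0,0,0,0.3,0,0, 0,0,0,0,0.2,0,0, 0,0,0,0,0,0,0]'
python3 -m crank '[0,0,0,0,-0.5,0,0, 0,0,0,0,-0.3,0,0, 0,0,0,0,0,0,0, 0,0,0,0,0.3,0,0, 0,0,0,0,0.4,0,0, 0,0,0,0,0.3,0,0, 0,0,0,0,0.2,0,0, 0,0,0,0,0,0,0]'
```

```text
clock: 30.6
ee_pos: [0.6462, 0.0645, 0.1981]
ee_rot: [-1.294, 1.061, -1.065]
wrist_force: [-1.7, 0.5, 7.2]
gripper_width: 0.0429
clock: 31.6
ee_pos: [0.6467, 0.0646, 0.1964]
ee_rot: [-1.292, 1.058, -1.066]
wrist_force: [-5.3, 1.3, 18.7]
gripper_width: 0.0431
```

Force rose to about 24 N, so it appears home. I'll repeat the tap to the same depth to confirm.

```bash
python3 -m crank '[0,0,0,0,-0.6,0,0, 0,0,0,0,-0.6,0,0, 0,0,0,0,0,0,0, 0,0,0,0,0.4,0,0, 0,0,0,0,0.3,0,0, 0,0,0,0,0.3,0,0, 0,0,0,0,0.2,0,0, 0,0,0,0,0,0,0]'
python3 - <<'E'
from h import *
st()
E
python3 -m crank '[0,0,0,0,-0.6,0,0, 0,0,0,0,-0.6,0,0, 0,0,0,0,0,0,0, 0,0,0,0,0.4,0,0, 0,0,0,0,0.3,0,0, 0,0,0,0,0.3,0,0, 0,0,0,0,0.2,0,0, 0,0,0,0,0,0,0]'
python3 - <<'E'
from h import *
st()
E
```

```text
clock: 32.6
ee_pos: [0.6465, 0.0647, 0.1964]
ee_rot: [-1.292, 1.059, -1.066]
wrist_force: [-5.7, 0.9, 19.5]
gripper_width: 0.0427
t 32.6 pos [0.6465 0.0647 0.1964] F [-5.7  0.9 19.5] w 0.04270035945683363
[[ 1.957e-01  5.600e-03  9.806e-01]
 [-9.807e-01 -2.000e-04  1.957e-01]
 [ 1.300e-03 -1.000e+00  5.500e-03]]
clock: 33.6
ee_pos: [0.6465, 0.0647, 0.1963]
ee_rot: [-1.293, 1.059, -1.066]
wrist_force: [-5.6, 1.7, 18.7]
gripper_width: 0.0428
t 33.6 pos [0.6465 0.0647 0.1963] F [-5.6  1.7 18.7] w 0.0427643597038519
[[ 1.958e-01  5.600e-03  9.806e-01]
 [-9.806e-01 -2.000e-04  1.958e-01]
 [ 1.300e-03 -1.000e+00  5.400e-03]]
```

The repeat taps gave identical force and position, so it has stopped dead. Returning the mallet.

```bash
python3 -m crank '[0,0,0,0,-0.8,0,0, 0,0,0,0,-2,0,0, 0,0,0,0,-2.5,0,0, 0,0,0,0,-1.5,0,0, 0,0,0,1.5,0,-1.8,0, 0,0,0,3,0,-3.6,0, 0,0,0,3,0,-3.6,0, 0,0,0,3,0,-3.6,0]'
python3 -m crank '[0,0,0,3,0,-3.6,0, 0,0,0,3,0,-3.6,0, 0,0,0,3,0,-3.6,0, 0,0,0,3,0,-3.6,0, 0,0,0,3,0,-3.6,0, 0,0,0,2,0,-2.4,0, 0,0,0,1,0,-1,0, 0,0,0,0,0,0,0]'
python3 - <<'E'
from h import *
go([.389,-.240,.075])
E
```

```text
clock: 34.6
ee_pos: [0.5415, -0.0641, 0.2596]
ee_rot: [-1.296, 1.064, -1.062]
wrist_force: [1.0, -0.2, -4.6]
gripper_width: 0.0429
clock: 35.6
ee_pos: [0.368, -0.2816, 0.26]
ee_rot: [-1.295, 1.064, -1.063]
wrist_force: [0.7, 0.0, -4.2]
gripper_width: 0.0427
t 35.6 pos [ 0.368  -0.2816  0.26  ] F [ 0.7  0.  -4.2] w 0.0426512041851794
[[ 1.945e-01 -1.000e-04  9.809e-01]
 [-9.809e-01  6.000e-04  1.945e-01]
 [-6.000e-04 -1.000e+00  0.000e+00]]
shift cm [-3.66 18.5   2.87]
```

```bash
python3 -m crank '[0,0,0,-1.8,0,1.4,0, 0,0,0,-1.86,2,1.47,0, 0,0,0,0,4,0,0, 0,0,0,0,4,0,0, 0,0,0,0,4,0,0, 0,0,0,0,3,0,0, 0,0,0,0,1,0,0, 0,0,0,0,0,0,0]'
python3 -m crank '[0,0,0,0,0.3,0,0, 0,0,0,0,0.3,0,0, 0,0,0,0,0.3,0,0, 0,0,0,0,0.2,0,0, 0,0,0,0,0.2,0,0, 0,0,0,0,0.2,0,0, 0,0,0,0,0,0,0, 0,0,0,0,0,0,0]'
python3 - <<'E'
from h import *
st()
E
```

```text
clock: 36.6
ee_pos: [0.3895, -0.2396, 0.0805]
ee_rot: [-1.296, 1.062, -1.062]
wrist_force: [-0.6, -0.1, -3.4]
gripper_width: 0.0428
clock: 37.6
ee_pos: [0.389, -0.24, 0.0653]
ee_rot: [-1.296, 1.063, -1.063]
wrist_force: [0.2, 0.8, -4.5]
gripper_width: 0.043
t 37.6 pos [ 0.389  -0.24    0.0653] F [ 0.2  0.8 -4.5] w 0.043010051763345145
[[ 0.1955  0.      0.9807]
 [-0.9807 -0.      0.1955]
 [ 0.     -1.      0.    ]]
```

```bash
python3 -m crank '[0,0,0,0,0.2,0,0, 0,0,0,0,0.2,0,0, 0,0,0,0,0.2,0,0, 0,0,0,0,0.2,0,0, 0,0,0,0,0.1,0,0, 0,0,0,0,0,0,0, 0,0,0,0,0,0,0, 0,0,0,0,0,0,0]'
python3 -m crank '[0,0,0,0,0.1,0,0, 0,0,0,0,0.1,0,0, 0,0,0,0,0,0,0, 0,0,0,0,0,0,0, 0,0,0,0,0,0,0, 0,0,0,0,0,0,0, 0,0,0,0,0,0,0, 0,0,0,0,0,0,0]'
```

```text
clock: 38.6
ee_pos: [0.389, -0.24, 0.0563]
ee_rot: [-1.296, 1.063, -1.063]
wrist_force: [0.3, 0.5, -3.8]
gripper_width: 0.0429
clock: 39.6
ee_pos: [0.3891, -0.2401, 0.0543]
ee_rot: [-1.296, 1.063, -1.063]
wrist_force: [-0.2, 2.0, 5.4]
gripper_width: 0.043
```

Contact, so the mallet stands on the pad. I'm releasing and raising.

```bash
python3 -m crank '[0,0,0,0,-0.05,0,0, 0,0,0,0,0,0,0.7, 0,0,0,0,0,0,1, 0,0,0,0,0,0,1, 0,0,0,0,0,0,1, 0,0,0,0,-1,0,1, 0,0,0,0,-2,0,1, 0,0,0,0,-3,0,1]'
python3 -m crank '[0,0,0,0,-4,0,1, 0,0,0,0,-4,0,1, 0,0,0,0,-3,0,1, 0,0,0,0,-1,0,1, 0,0,0,0,0,0,1, 0,0,0,0,0,0,1, 0,0,0,0,0,0,1, 0,0,0,0,0,0,1]'
python3 - <<'E'
from h import *
d=snap('wrist','w9'); m=cv2.inRange(cv2.cvtColor(d['frame'],cv2.COLOR_RGB2HSV),(22,60,200),(36,255,255)); m[:,:270]=0;m[:,380:]=0;m=cv2.morphologyEx(m,cv2.MORPH_OPEN,np.ones((25,25),np.uint8)); n,l,s,c=cv2.connectedComponentsWithStats(m)
for k in c[1:]: print(s[1:],ray(d,*k,.095))
t=snap('top','t9'); s=snap('side','s9'); s7=np.load('pics/s7.npz')
o=np.vstack([np.hstack([cv2.resize(t['frame'][140:190,290:350,::-1],(390,295),interpolation=3),cv2.resize(s['frame'][140:200,260:340,::-1],(390,295),interpolation=3)]),
np.hstack([cv2.resize(d['frame'][90:260,230:420,::-1],(390,295),interpolation=3),cv2.resize(t['frame'][225:275,375:435,::-1],(390,295),interpolation=3)])])
cv2.imwrite('pics/c9.png',o)
E
```

```text
clock: 40.6
ee_pos: [0.3888, -0.2398, 0.1156]
ee_rot: [-1.296, 1.064, -1.062]
wrist_force: [-0.3, -0.3, -0.5]
gripper_width: 0.0881
clock: 41.6
ee_pos: [0.3889, -0.2399, 0.2343]
ee_rot: [-1.296, 1.064, -1.062]
wrist_force: [0.5, -1.4, 0.9]
gripper_width: 0.0886
[[ 301  157   46   46 1946]] [ 0.3906509  -0.23949657  0.095     ]
```

```bash
python3 - <<'E'
from h import *
g=lambda n,b:cv2.cvtColor(np.load(f'pics/{n}.npz')['frame'],cv2.COLOR_RGB2GRAY)[b[1]:b[3],b[0]:b[2]].astype(np.float32)
def sh(a,b,box):
    A,B=g(a,box),g(b,box); return cv2.phaseCorrelate(A,B,cv2.createHanningWindow(A.shape[::-1],cv2.CV_32F))
print('top arbor',sh('top0','t9',(334,150,386,180)),'housing',sh('top0','t9',(250,140,298,192)))
print('side arbor',sh('s5','s9',(298,165,334,195)),'housing',sh('s5','s9',(225,185,295,240)))
t=np.load('pics/t9.npz');print('px/m',proj(t,[.645,0,.1])-proj(t,[.645,.0024,.1]))
s=np.load('pics/s9.npz');print('side 2.4mm',proj(s,[.648,-.03,.1])-proj(s,[.648,-.0324,.1]))
st()
E
```

```text
top arbor ((-0.7325152625232221, -0.07142636583055939), 0.8980918010075887) housing ((-0.043998525548641254, -0.025427405012436566), 1.0107334250653233)
side arbor ((-0.5212174553997357, 0.28157051380732057), 1.002057289690883) housing ((-0.5013403642866052, 0.09391347179050058), 0.5729857237250716)
px/m [0.75417882 0.00493833]
side 2.4mm [-0.51189515  0.29408908]
t 41.75 pos [ 0.389  -0.24    0.2345] F [ 0.7 -0.1  0.5] w 0.08836891912664828
[[ 1.955e-01 -2.000e-04  9.807e-01]
 [-9.807e-01  3.000e-04  1.955e-01]
 [-3.000e-04 -1.000e+00 -2.000e-04]]
```

```bash
python3 -c "
from h import *
print(r.sign_off())"
```

```text
the job is handed in; nothing more can be done
None
```

The job is done and handed in at about 42 s. The cotter stands in the slot and was tapped home, and the mallet is back on its pad, let go.

**What I did:** I took the cotter from the block, let it down into the slot until both edges bore, and released it. I then drove it about 19 mm in several gentle taps, lifting the mallet between taps. I finished with three firm taps of roughly 24 N, then stood the mallet back on the pad.

**What the last checks showed:**
- **Cotter home:** the last two firm taps, to the same commanded depth, gave the same force (18.7 to 19.5 N at the wrist, before adding the mallet's weight) and the same height within 0.1 mm. It had stopped dead.
- **Arbor drawn in:** comparing images from before and after gives about 2.3 mm in the top view and 2.4 mm in the side view. That agrees with the 19 mm of cotter travel, and with the 2.2 to 3.2 mm starting gap. The side view's housing reference also read 0.5 px, though its match was poor, so the top view is the better check.
- **Mallet:** found by colour about 8 mm from the pad's middle, its face showing round.

**What went wrong or stayed unchecked:**
- The cotter slipped about 17 mm down in the fingers during the lift. I noticed it in the side view and allowed for it.
- The wrist and top cameras disagreed by 2 to 4 mm, and I corrected for that from close views.
- I could not view a final picture because the limit of 12 was reached, so the closing checks are numerical only.
- I did not measure the collar gap directly or re-check the other things on the bench.

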